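# Clamp the tailor's clapper in the bench screw clamp

## Robot

A 7-joint arm with a two-finger parallel gripper is mounted at the origin on the work surface. World frame = base frame: x ahead of the robot, y to its left, z up, the work surface at z = 0. Lengths are in mm, angles in rad, forces in N, time in s.
With the tool pointing down it reaches from about 425 to 1025 mm from the base axis. Payload 9.4 kg.
Tool frame: the origin (TCP) lies between the finger pads; the fingertips stand 11 mm ahead of it and the grasp point (between the pads) lies 8 mm behind it; x points along the fingers, z is the direction in which the jaws open and shut, and the axes are right-handed (so a half turn about x gives the same grasp; the last joint's range is limited). The gripper opens to 93 mm and grips with 3 to 60 N. Pads are 15 mm wide; open, the fingers measure 128 mm over their backs; the gripper's body (75 mm by 188 mm) begins 65 mm behind the grasp point.
Start: joints at [1.08, 0.599, -0.003, 1.599, 0.002, 0.943, -0.08], TCP at [291.507, -663.813, 229.618] pointing down, gripper open.
Joint ranges: [-2.57, 2.57], [-0.35, 1.97], [-1.29, 1.29], [0.11, 2.56], [-1.05, 4.19], [0.11, 1.86], [-2.63, 2.63]. Speed limits (rad/s): [2.22, 2.22, 3.01, 3.01, 3.14, 3.14, 3.14].

## Interface

Orientations are given as a unit quaternion [x, y, z, w].
In Python, from workcell import env, viewer gives the robot as it stands. The module is installed in compiled form; this text tells all that it offers.
- The arm moves only by the tool servo_tool, never from a script. Its argument "steps" is a list of rows, each a list of 2 entries, a list of its own where there are three numbers: the shift along the tool's x, y, z each as a share of 0.5 m, from -1 to 1, then the turn, a rotation vector about the tool's x, y, z each as a share of pi/2 rad, from -1 to 1. A call has 1 to 12 rows; each row is the pose to reach, as a shift and turn from the pose commanded when the call began, along the tool's axes at that moment; what a row does not reach only later rows make up. A row lasts 1/10 s, in which the tool goes at most 50 mm and 8.59 degrees, less where a joint would pass 70% of its speed; a pose out of reach is approached as far as the arm can. A call with a number of a shift or a turn outside -1 to 1 is refused whole. A call with a gripper value outside its range is refused whole. "hand" is the closure, from -1 (fully open) to 1 (shut), set as the call begins (left out, the last holds). The fingers move at their own pace and stop on an object; "force" is the grip in N (left out, the last holds). Time passes only in rows, so rows that repeat a pose let the fingers close. It gives the time, the measured TCP pose, the force and the opening at its end, in the units of the state.
- env.get_state(): the state, without advancing time (a new reading comes with each control period).
- viewer.snapshot(name): name is "side" or "top" or "wrist"; returns a dict with "image" (400x640x3 uint8, blue, green, red), "vertical_fov" (degrees; the focal length in pixels is half the picture's height over the tangent of half this angle, whatever the lens; pixels are square), "cx", "cy" (the principal point, pixels), "k1" (the pictures are not rectified: a ray, as slopes to the right and down, at radius r is drawn at 1 + k1 r^2 times it, then the intrinsics apply), "R" (3x3) and "t" (3): a world point X has camera coordinates R X + t; the wrist camera has in their place "tool_from_camera" (4x4, takes a point from camera to tool coordinates, whose origin is the TCP and whose axes are the tool frame's). Camera axes: x right, y down, z forward; pixel columns grow to the right and rows downward; lengths in mm; the calibration is good to about 2 mm. A picture is of the moment at which its call begins: read the wrist's pose just before it. There is no depth.
- env.finish_job(): hands the job in, once; it reports no verdict.
The state is a dict: "time": time; "joint_positions": joint angles; "dq": joint speeds; "effort": joint torques, N m; "tool_pos": TCP position; "tool_rot": TCP orientation; "wrist_force": force on the tool from outside, world axes, zero at the start; "wrist_torque": the same for the moment, N m; "grip_width": finger opening in mm.
Only numpy, scipy, OpenCV 4.12 (cv2) and the standard library are available. Lean on these libraries where they do the work, as an engineer would, in place of code of your own. Each camera call takes 0.05 s, during which the arm holds its last target.

## Task

In the fitting room, slide the wooden tailor's clapper, plain nose first, under the foot of the blue bench clamp until it is gently home against the brass stop, lying flat between the side rails. Then turn the clamp's T-handle clockwise until you feel the screw firm up, so that the clapper is held firmly but not over-tightened, and let go of everything. Do not disturb the pin dish, the thread spool or the button tin.

Things in the scene. Friction and masses are not known exactly. Their poses are not given: they have to be found in the camera images.
- clapper: Tailor's clapper: a loose beech block 180 (x) x 44 (y) x 38 (z) mm, about 0.22 kg, with a 30 mm wide dark band round its tail. Origin at the centre of its underside; its x axis points to the plain nose end (90 mm from the origin), z up. The dark band's middle is 60 mm behind the origin (at x = -60): grasp it there, across y, so that the gripper stays clear of the clamp.
- clapper_nose (a point): Middle of the lower edge of the clapper's plain nose end face, at x = +90 mm, z = 0 in the clapper's frame.
- clamp: Bench screw clamp bolted to the table. Origin on the table under the screw axis; x is the way the clapper is pushed in (its open side looks to -x), z up. Base plate 80 mm wide, from x = -95 to +80 mm. Blue column at x = 46 to 76 mm carries a blue arm back over the screw axis to x = -22 mm (40 mm wide, underside 85 and top 115 mm above the table).
- rails_mid (a point): Point at bed level, x = +8 mm from the screw axis, midway between the two steel side rails that guide the clapper; axes as the clamp's. The rails run along x from -29 to +46 mm (clamp frame); inner faces at y = -27 and +27 mm, tops 24 mm above the table.
- nut_top (a point): Top of the round steel nut (32 mm across) in the arm, on the screw axis, 120 mm above the table. Below the arm hangs the foot, 36 mm across, with a rubber face. At the start it stands 3 to 13 mm above the top of a clapper lying on the bed, a different amount each time that no listed pose gives: go by feel.
- bed: Flat steel bed of the clamp that the clapper lies on: 120 (x) x 50 (y) mm, its top 12 mm above the table. Origin at the centre of its top, 22 mm before the screw axis (clamp x = -22 mm), axes as the clamp's. The home clapper overhangs its front end by 60 mm.
- stop: Brass stop at the closed end of the bed, 50 mm wide, 34 mm high. Origin at the bottom middle of its front face, at bed level (12 mm above the table), 38 mm beyond the screw axis; axes as the clamp's. Home means that the clapper's nose face bears on it.
- handle_grip (a point): Middle of the steel T-handle's cross bar, on the screw axis, 165 mm above the table (it stays at that height). Its x axis lies along the bar, z up. Bar 68 mm long, 12 wide, 14 high, 18 mm black balls at its ends, 12 mm round stem below. Clockwise from above lowers the foot by 5 mm per rad; 1 to 3.2 rad in all (one to three grasps). The screw stays where it is left.
- handle_end (a point): Centre of one black ball of the T-handle, 36 mm from the screw axis. Turning takes about 0.25 N m of dry friction; once the foot bears, torque rises by about 0.28 N m and clamping force by 56 N per rad (force = torque rise / 0.005 m). Firm is 16 to 40 N: 0.08 to 0.2 N m above free turning, 0.13 is good. Over 65 N crushes the clapper. Compare like with like: at a halt friction may hold either way.
- pin_dish: Bystander: open green dish of pins, 76 mm across, 24 mm high, origin under its centre.
- spool: Bystander: upright blue thread spool with white ends, 45 mm across, 56 mm high, origin under its centre.
- button_tin: Bystander: round tin with red lid, 70 mm across, 23 mm high, origin under its centre.
Mind the look-alikes: they are no part of the job. Of the things that look like the clapper, take the one that is farthest to the robot's left at the start.

How it is judged:
By the outcome, as a careful person would: the job done as asked, in the order asked, and still so for the second after the job is handed in, with the robot touching nothing.
It also fails if it takes over 72 s, if anything falls off the work surface, if the arm or the gripper's body presses on something with over 40 N, if the wrist force passes 120 N, or if a joint passes its speed limit or range.

## Working session

There is one attempt and no reset: what is moved stays moved. The work goes in short steps, Python scripts to look and compute and a tool call to move; the robot and the scene stay as the last step left them, time stands still between calls to the robot, and variables do not carry over. Pictures are saved under pics/ and viewed, and the job is handed in when it is done.

Besides the shell and the picture viewer there is one more tool, called as a command line: name --argument value ..., lists and objects as JSON in quotes. servo_tool: Moves the arm, as the interface text tells. Shift numbers are shares of 0.5 m and turn numbers shares of pi/2 rad, none past 1 either way. Its arguments: {"type":"object","properties":{"steps":{"type":"array"},"hand":{"type":"number"},"force":{"type":"number"}},"required":["steps"]}

```bash
mkdir -p pics; python3 - <<'E'
from workcell import env, viewer
import cv2, numpy as np, pickle
s=env.get_state()
for k,v in s.items(): print(k,np.round(v,3))
d={}
for n in ["side","top","wrist"]:
    c=viewer.snapshot(n); d[n]=c; cv2.imwrite(f"pics/{n}0.png",c["image"])
    print(n,{k:np.round(v,4).tolist() for k,v in c.items() if k!="image"})
d["state"]=s
pickle.dump(d,open("d0.pkl","wb"))
E
```

```text
time 0.0
joint_positions [ 1.08   0.6   -0.003  1.6    0.002  0.943 -0.08 ]
dq [0.001 0.001 0.    0.    0.    0.001 0.001]
effort [-0.0000e+00 -7.6506e+01  1.4980e+00 -2.5235e+01 -5.2000e-02  1.7000e-02
  0.0000e+00]
tool_pos [ 291.295 -663.385  228.732]
tool_rot [ 0.387  0.593 -0.386  0.592]
wrist_force [-0.08   0.665  0.635]
wrist_torque [ 0.005  0.03  -0.02 ]
grip_width 93.112
side {'vertical_fov': 54.6547, 'cx': 321.3567, 'cy': 195.1201, 'k1': -0.0374, 'R': [[-0.9968, -0.0802, 0.0066], [-0.0599, 0.6853, -0.7258], [0.0537, -0.7238, -0.6879]], 't': [515.8762, 148.2381, 1057.7186]}
top {'vertical_fov': 53.3954, 'cx': 312.9768, 'cy': 206.3272, 'k1': -0.0941, 'R': [[-0.0162, -0.9999, 0.0052], [-0.9902, 0.0154, -0.1385], [0.1384, -0.0074, -0.9903]], 't': [-37.0761, 546.906, 1095.9425]}
wrist {'vertical_fov': 60.1352, 'cx': 317.0859, 'cy': 200.6689, 'k1': -0.0493, 'tool_from_camera': [[0.0001, -0.2798, 0.9601, -155.6583], [0.001, -0.9601, -0.2798, 79.5211], [1.0, 0.001, 0.0002, 0.609], [0.0, 0.0, 0.0, 1.0]]}
```

View pics/side0.png

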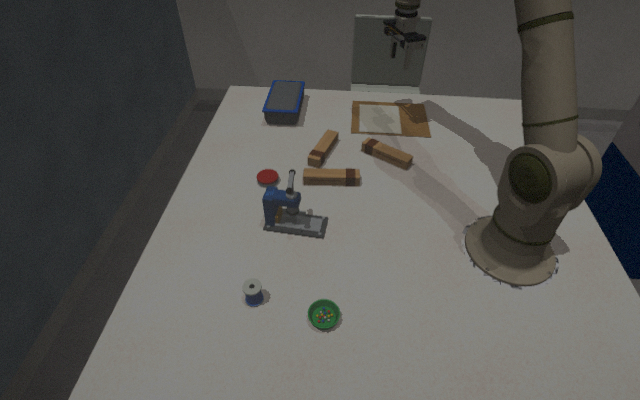

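View pics/top0.png

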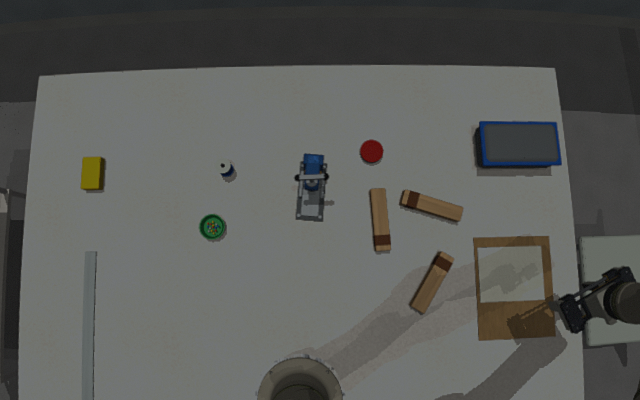

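View pics/wrist0.png

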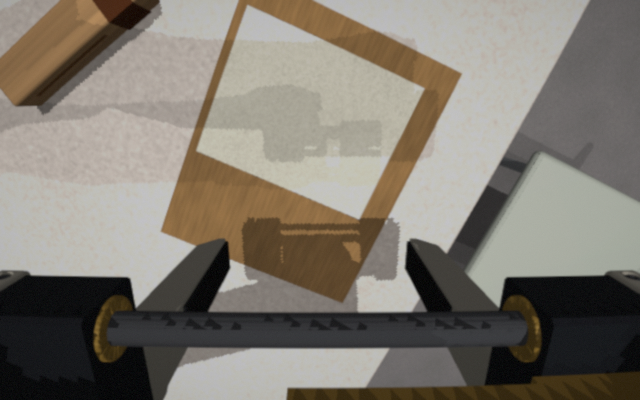

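The side view shows three clapper-like blocks. In the top view they are at (380,219), with its band at (382,241), at (432,205) and at (432,282). Image left is the robot's left (+y), so the block at (380,219) is the one meant. The clamp is at (312,185), spool (226,169), dish (212,227) and tin (371,152). I'll confirm the choice in an enlarged crop and measure it.

```bash
cat > h.py <<'E'
import numpy as np, cv2
from scipy.spatial.transform import Rotation as Ro
def K(c):
    f=200/np.tan(np.radians(c["vertical_fov"])/2)
    return f,c["cx"],c["cy"],c["k1"]
def ext(c,s=None):
    # camera-to-world R, origin
    if "R" in c:
        R=np.array(c["R"]);return R.T,-R.T@np.array(c["t"])
    T=np.array(c["tool_from_camera"]);Rt=Ro.from_quat(s["tool_rot"]).as_matrix()
    return Rt@T[:3,:3],Rt@T[:3,3]+np.array(s["tool_pos"])
def ray(c,uv,s=None):
    f,cx,cy,k=K(c);p=(np.atleast_2d(uv).astype(float)-[cx,cy])/f
    q=p.copy()
    for _ in range(20): q=p/(1+k*(q**2).sum(1,keepdims=True))
    Rw,o=ext(c,s)
    return o,np.c_[q,np.ones(len(q))]@Rw.T
def onz(c,uv,z,s=None):
    o,d=ray(c,uv,s); return o+d*((z-o[2])/d[:,2])[:,None]
def proj(c,X,s=None):
    f,cx,cy,k=K(c);Rw,o=ext(c,s)
    x=(np.atleast_2d(X)-o)@Rw;q=x[:,:2]/x[:,2:];q=q*(1+k*(q**2).sum(1,keepdims=True));return q*f+[cx,cy]
E
python3 - <<'E'
import pickle,cv2,numpy as np
from h import *
d=pickle.load(open("d0.pkl","rb"));c=d["top"];im=c["image"]
crop=im[130:300,190:470];cv2.imwrite("pics/crop_top.png",cv2.resize(crop,None,fx=2.8,fy=2.8,interpolation=cv2.INTER_CUBIC))
s=d["side"]["image"][120:340,200:440];cv2.imwrite("pics/crop_side.png",cv2.resize(s,None,fx=2.7,fy=2.7,interpolation=cv2.INTER_CUBIC))
hsv=cv2.cvtColor(im,cv2.COLOR_BGR2HSV)
m=((hsv[...,0]>5)&(hsv[...,0]<22)&(hsv[...,1]>80)).astype(np.uint8)
n,l,st,ce=cv2.connectedComponentsWithStats(m)
for i in range(1,n):
    if st[i,4]>100: 
        r=cv2.minAreaRect(np.argwhere(l==i)[:,::-1].astype(np.float32)); print(st[i],ce[i],r)
for nm,uv,z in [("spool",(226,168),56),("dish",(212,227),12),("tin",(371,151),23)]: print(nm,onz(c,uv,z).round(1))
E
```

```text
[370 188  21  63 975] [379.71589744 219.32410256] ((379.61883544921875, 219.18812561035156), (62.189815521240234, 15.92059326171875), 84.2894058227539)
[400 190  63  31 986] [430.94827586 205.38843813] ((431.1468505859375, 205.34405517578125), (62.16292953491211, 16.4746150970459), 16.699243545532227)
[ 473  236   83  104 4061] [516.34252647 299.30829845] ((513.9954223632812, 286.91693115234375), (102.12030029296875, 76.54862976074219), 86.8201675415039)
[ 410  252   44   61 1076] [431.25929368 281.69516729] ((431.1474914550781, 281.59722900390625), (17.628768920898438, 62.899444580078125), 29.577836990356445)
spool [[658.2 201.1  56. ]]
dish [[493.7 249.   12. ]]
tin [[ 711.1 -220.4   23. ]]
```

View pics/crop_top.png

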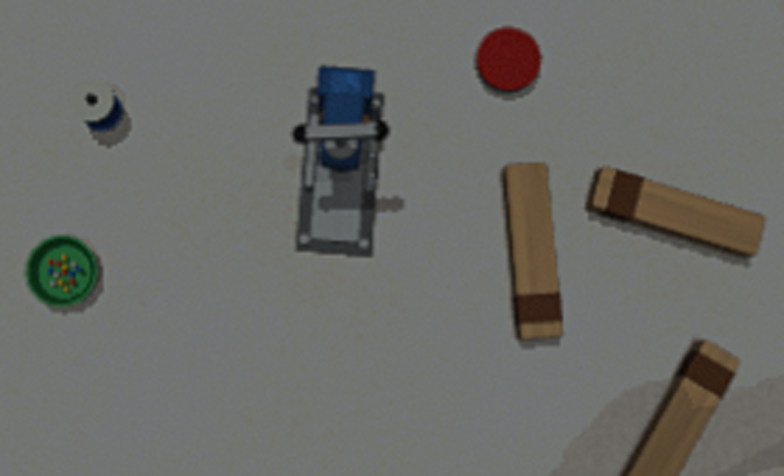

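View pics/crop_side.png

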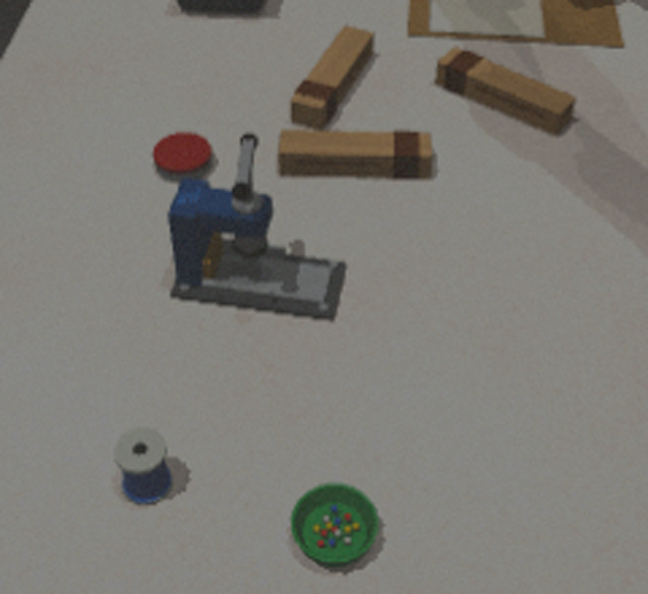

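The crop confirms it. The block at crop (530,250) has its band at (538,308) and a plain nose towards +x, and it is the leftmost of the three. The T-handle balls are at crop (299,133) and (381,130). The base plate's front corners are at (297,250) and (373,256).

```bash
python3 - <<'E'
import pickle,cv2,numpy as np
from h import *
d=pickle.load(open("d0.pkl","rb"));c=d["top"]
P=lambda p,z:onz(c,np.array(p)/2.8+[190,130],z).round(1)
print("balls",P([(299,133),(381,130)],165))
print("base",P([(297,250),(373,256)],10))
print("nut",P([(342,150)],120))
print("block top corners",P([(503,164),(548,163),(519,338),(562,334)],38))
print("band",P([(517,295),(559,292),(519,322),(561,319)],38))
print("cam",ext(c)[1])
s=d["state"];R=Ro.from_quat(s["tool_rot"]).as_matrix();print(R.round(3))
E
```

```text
balls [[603.6  -4.6 165. ]
 [605.2 -79.6 165. ]]
base [[512.9   3.8  10. ]
 [505.4 -75.   10. ]]
nut [[596.1 -43.9 120. ]]
block top corners [[ 595.3 -209.7   38. ]
 [ 595.7 -256.3   38. ]
 [ 417.2 -219.6   38. ]
 [ 420.3 -263.4   38. ]]
band [[ 460.5 -219.1   38. ]
 [ 462.8 -262.    38. ]
 [ 433.2 -220.2   38. ]
 [ 435.4 -263.    38. ]]
cam [ 389.29037198  -37.33487547 1161.30521855]
[[-0.001  0.916  0.402]
 [ 0.001  0.402 -0.916]
 [-1.    -0.    -0.002]]
```

servo_tool --steps '[[[-0.18,0.98,-0.71],[-1,0,0]],[[-0.18,0.98,-0.71],[-1,0,0]],[[-0.18,0.98,-0.71],[-1,0,0]],[[-0.18,0.98,-0.71],[-1,0,0]],[[-0.18,0.98,-0.71],[-1,0,0]],[[-0.18,0.98,-0.71],[-1,0,0]],[[-0.18,0.98,-0.71],[-1,0,0]],[[-0.18,0.98,-0.71],[-1,0,0]],[[-0.18,0.98,-0.71],[-1,0,0]],[[-0.18,0.98,-0.71],[-1,0,0]],[[-0.18,0.98,-0.71],[-1,0,0]],[[-0.18,0.98,-0.71],[-1,0,0]]]' --hand -1

```text
time: 1.35
tool_pos: [592.1, -150.2, 318.1]
tool_rot: [-0.146, 0.692, 0.146, 0.692]
wrist_force: [0.6, 0.1, 0.1]
grip_width: 92.9
```

servo_tool --steps '[[[0,0,0],[-0.737,0,0]],[[0,0,0],[-0.737,0,0]],[[0,0,0],[-0.737,0,0]],[[0,0,0],[-0.737,0,0]],[[0,0,0],[-0.737,0,0]],[[0,0,0],[-0.737,0,0]],[[0,0,0],[-0.737,0,0]],[[0,0,0],[-0.737,0,0]],[[0,0,0],[-0.737,0,0]],[[0,0,0],[-0.737,0,0]]]'

```text
time: 2.35
tool_pos: [591.4, -152.0, 317.6]
tool_rot: [-0.499, 0.501, 0.499, 0.501]
wrist_force: [-0.5, 0.0, 0.4]
grip_width: 92.9
```

```bash
cat > snap.py <<'E'
import sys,pickle,cv2,numpy as np
from workcell import env,viewer
from h import *
tag,names=sys.argv[1],sys.argv[2:]
d={}
for n in names:
    s=env.get_state();c=viewer.snapshot(n);d[n]=c;d[n+"_s"]=s
    cv2.imwrite(f"pics/{n}_{tag}.png",c["image"])
d["state"]=s;pickle.dump(d,open(f"d_{tag}.pkl","wb"))
R=Ro.from_quat(s["tool_rot"]).as_matrix()
print(s["time"],np.round(s["tool_pos"],1),np.round(s["joint_positions"],3),"yaw tool y",np.arctan2(R[1,1],R[0,1]).round(4));print(R.round(3))
print(np.round(s["wrist_force"],2),np.round(s["wrist_torque"],3),s["grip_width"])
E
python3 snap.py 1 wrist
```

```text
2.35 [ 591.4 -152.   317.6] [ 0.695  0.474 -0.793  1.736  0.376  1.09   1.348] yaw tool y 3.1387
[[-0.    -1.     0.003]
 [ 0.     0.003  1.   ]
 [-1.     0.     0.   ]]
[-0.53  0.01  0.43] [ 0.049 -0.104  0.019] 92.9133966664162
```

View pics/wrist_1.png

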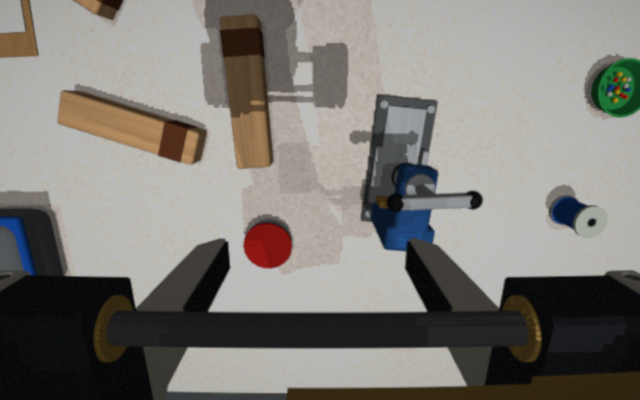

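The wrist view shows the chosen clapper at (245,90) with its band at (241,40), and the clamp at (405,165) with handle balls at (395,203) and (475,200). I'll enlarge both to pick corners.

```bash
python3 - <<'E'
import cv2,numpy as np
im=cv2.imread("pics/wrist_1.png")
a=cv2.resize(im[5:175,205:285],None,fx=3.5,fy=3.5,interpolation=cv2.INTER_CUBIC)
b=cv2.resize(im[85:255,350:490],None,fx=3.5,fy=3.5,interpolation=cv2.INTER_CUBIC)
cv2.imwrite("pics/c1.png",np.clip(1.6*np.hstack([a,b]).astype(float),0,255).astype(np.uint8));print(a.shape,b.shape)
E
```

```text
(595, 280, 3) (595, 490, 3)
```

View pics/c1.png

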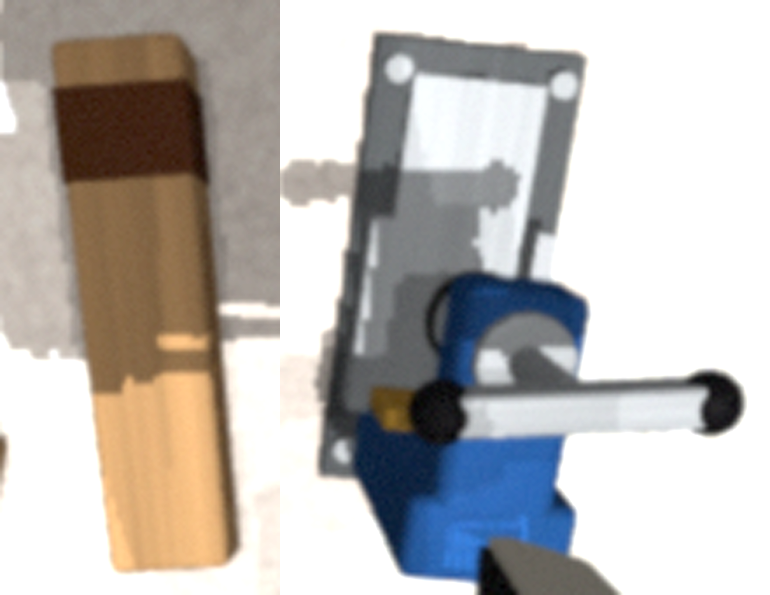

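```bash
python3 - <<'E'
import pickle,numpy as np
from h import *
d=pickle.load(open("d_1.pkl","rb"));c=d["wrist"];s=d["wrist_s"]
def A(p,z):return onz(c,np.array(p)/3.5+[205,5],z,s)
def B(p,z):return onz(c,(np.array(p)-[280,0])/3.5+[350,85],z,s)
t=A([(54,40),(185,38),(113,568),(224,562)],38);print(t.round(1))
tail=t[:2].mean(0);nose=t[2:].mean(0);print("L",np.linalg.norm(nose-tail),"yaw",np.arctan2(*(nose-tail)[1::-1]),"ctr",(tail+nose)/2)
b=A([(55,88),(190,80),(66,182),(198,174)],38);print("band",b.round(1),b.mean(0).round(1))
ba=B([(439,410),(713,402)],165);print("balls",ba.round(1),ba.mean(0).round(1))
f=B([(413,75),(548,85)],12);print("bed front",f.round(1),f.mean(0).round(1))
g=B([(376,35),(583,55)],8);print("base front",g.round(1),g.mean(0).round(1))
g=B([(376,35),(320,472)],8);print("base side",g.round(1))
for q in (f,):
    v=q[1]-q[0];print("yaw",np.arctan2(v[1],v[0])-np.pi/2)
E
```

```text
[[ 420.4 -262.9   38. ]
 [ 420.3 -219.5   38. ]
 [ 597.4 -253.9   38. ]
 [ 595.3 -213.1   38. ]]
L 176.1786502103054 yaw 0.04414040221128557 ctr [ 508.36810441 -237.34438037   38.        ]
band [[ 435.2 -263.5   38. ]
 [ 433.2 -218.4   38. ]
 [ 464.8 -261.8   38. ]
 [ 462.7 -216.9   38. ]] [ 449.  -240.2   38. ]
balls [[606.6 -78.6 165. ]
 [604.5  -4.7 165. ]] [605.6 -41.7 165. ]
bed front [[522.7 -59.7  12. ]
 [526.1  -9.   12. ]] [524.4 -34.3  12. ]
base front [[508.4 -73.3   8. ]
 [515.2   4.6   8. ]] [511.8 -34.4   8. ]
base side [[508.4 -73.3   8. ]
 [679.6 -88.5   8. ]]
yaw -0.06612672418526833
```

servo_tool --steps '[[[0.2,0.284,-0.177],[-0.03,0,0]],[[0.2,0.284,-0.177],[-0.03,0,0]],[[0.3,0.284,-0.177],[-0.03,0,0]],[[0.42,0.284,-0.177],[-0.03,0,0]],[[0.42,0.284,-0.177],[-0.03,0,0]],[[0.42,0.284,-0.177],[-0.03,0,0]],[[0.42,0.284,-0.177],[-0.03,0,0]],[[0.42,0.284,-0.177],[-0.03,0,0]],[[0.42,0.284,-0.177],[-0.03,0,0]]]'

```text
time: 3.3
tool_pos: [451.5, -240.0, 109.5]
tool_rot: [0.513, -0.487, -0.511, -0.488]
wrist_force: [0.3, -0.1, 0.2]
grip_width: 93.0
```

```bash
python3 snap.py 2 wrist
```

```text
3.3 [ 451.5 -240.   109.5] [ 0.815  0.598 -0.627  2.164  0.658  0.571  1.319] yaw tool y -3.0937
[[ 0.003 -0.999 -0.048]
 [-0.001 -0.048  0.999]
 [-1.    -0.003 -0.001]]
[ 0.28 -0.09  0.18] [ 0.082 -0.205 -0.019] 93.03407467916797
```

View pics/wrist_2.png

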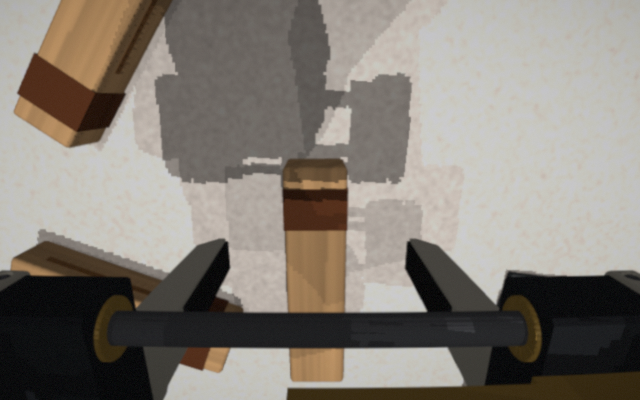

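```bash
python3 - <<'E'
import pickle,numpy as np
from h import *
d=pickle.load(open("d_2.pkl","rb"));c=d["wrist"];s=d["wrist_s"]
print(onz(c,[(317,210),(283,190),(348,190),(290,380),(343,380)],38,s).round(1), onz(c,[(215,370),(240,305),(12,265)],38,s).round(1))
E
```

```text
[[ 448.5 -240.2   38. ]
 [ 435.3 -264.    38. ]
 [ 433.2 -219.9   38. ]
 [ 596.5 -255.2   38. ]
 [ 594.4 -211.7   38. ]] [[ 590.  -316.8   38. ]
 [ 527.  -294.8   38. ]
 [ 504.2 -469.9   38. ]]
```

servo_tool --steps '[[[0.09,0.005,0],[0,0,0]],[[0.15,0.005,0],[0,0,0]],[[0.175,0.005,0],[0,0,0]],[[0.175,0.005,0],[0,0,0]],[[0.175,0.005,0],[0,0,0]]]'

```text
time: 3.85
tool_pos: [448.2, -240.4, 21.4]
tool_rot: [0.512, -0.488, -0.511, -0.488]
wrist_force: [-0.0, -0.9, 0.5]
grip_width: 93.0
```

servo_tool --steps '[[[0,0,0],[0,0,0]],[[0,0,0],[0,0,0]],[[0,0,0],[0,0,0]],[[0,0,0],[0,0,0]],[[0,0,0],[0,0,0]],[[0,0,0],[0,0,0]],[[0,0,0],[0,0,0]],[[0,0,0],[0,0,0]]]' --hand 1 --force 30

```text
time: 4.65
tool_pos: [447.0, -240.6, 20.4]
tool_rot: [0.512, -0.488, -0.512, -0.488]
wrist_force: [-0.7, -0.3, 0.5]
grip_width: 43.9
```

servo_tool --steps '[[[-0.064,0,0],[0,0,0]],[[-0.064,0,0],[0,0,0]],[[-0.064,0.012,0.06],[0.086,0,0]],[[-0.064,0.012,0.13],[0.086,0,0]],[[-0.064,0.012,0.2],[0.086,0,0]],[[-0.064,0.012,0.27],[0.086,0,0]],[[-0.064,0.012,0.34],[0.086,0,0]],[[-0.064,0.012,0.4],[0.086,0,0]],[[-0.064,0.012,0.429],[0.086,0,0]],[[-0.064,0.012,0.429],[0.086,0,0]],[[-0.064,0.012,0.429],[0.086,0,0]],[[-0.064,0.012,0.429],[0.086,0,0]]]'

```text
time: 5.85
tool_pos: [430.7, -27.6, 52.1]
tool_rot: [-0.477, 0.522, 0.477, 0.521]
wrist_force: [-1.0, -0.1, -2.2]
grip_width: 43.9
```

```bash
python3 snap.py 3 wrist top side
```

```text
5.95 [430.7 -27.6  52.3] [ 0.151  0.609 -0.311  2.385  0.808  0.245  0.582] yaw tool y 3.0523
[[-0.    -0.996  0.089]
 [-0.     0.089  0.996]
 [-1.     0.    -0.   ]]
[-0.54 -0.45 -2.74] [ 0.08   0.004 -0.005] 43.79208079925278
```

View pics/wrist_3.png

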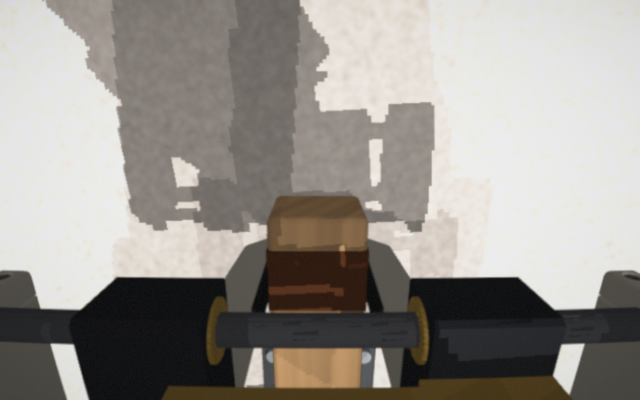

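View pics/side_3.png

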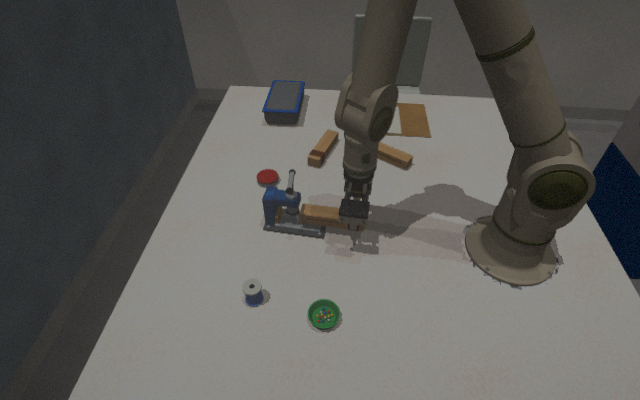

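```bash
python3 - <<'E'
import cv2,numpy as np
im=cv2.imread("pics/top_3.png")
a=cv2.resize(im[130:330,240:380],None,fx=3,fy=3,interpolation=cv2.INTER_CUBIC)
im=cv2.imread("pics/side_3.png")
b=cv2.resize(im[150:290,240:440],None,fx=2,fy=2,interpolation=cv2.INTER_CUBIC)
b=np.vstack([b,np.zeros((320,400,3),np.uint8)])
cv2.imwrite("pics/c3.png",np.clip(1.6*np.hstack([a,b]).astype(float),0,255).astype(np.uint8)[:600,:800])
E
```

```text
(no output)
```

View pics/c3.png

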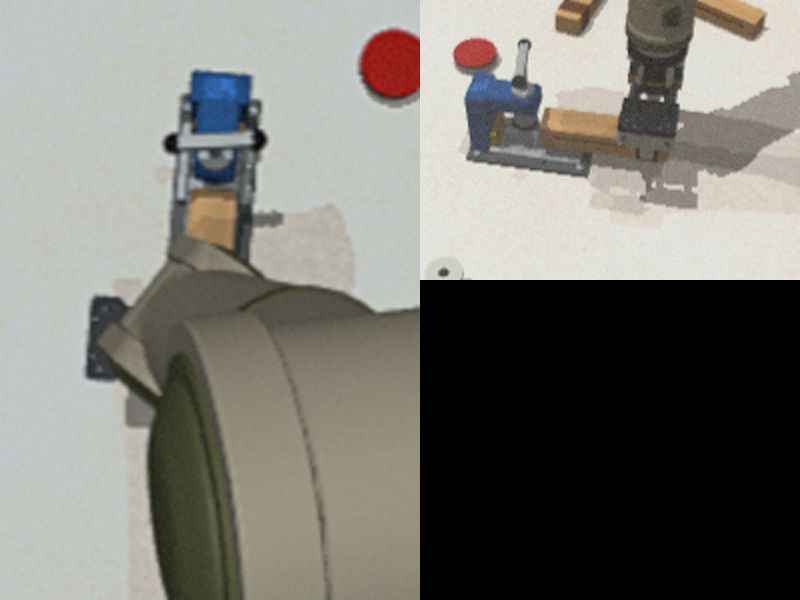

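The top view shows the clapper centred between the rails (crop column about 213 against a rail middle of about 215), with its nose just short of the arm and the foot. I'll lower it to 1–2 mm above the bed and start sliding it in.

servo_tool --steps '[[[0.02,0,0.002],[0,0,0]],[[0.037,0,0.002],[0,0,0]],[[0.037,0,0.002],[0,0,0]],[[0.037,0,0.002],[0,0,0]]]'

```text
time: 6.4
tool_pos: [430.8, -25.9, 33.9]
tool_rot: [-0.478, 0.522, 0.478, 0.521]
wrist_force: [-0.2, -0.7, -3.0]
grip_width: 43.8
```

servo_tool --steps '[[[0,-0.02,0],[0,0,0]],[[0,-0.04,0],[0,0,0]],[[0,-0.06,0],[0,0,0]],[[0,-0.08,0],[0,0,0]],[[0,-0.1,0],[0,0,0]],[[0,-0.1,0],[0,0,0]],[[0,-0.1,0],[0,0,0]]]'

```text
time: 7.1
tool_pos: [480.6, -30.0, 33.7]
tool_rot: [-0.477, 0.522, 0.478, 0.521]
wrist_force: [-0.2, 0.7, -1.6]
grip_width: 43.7
```

```bash
python3 snap.py 4 side top; python3 - <<'E'
import cv2,numpy as np
im=cv2.imread("pics/top_4.png")
a=cv2.resize(im[140:270,270:350],None,fx=4,fy=4,interpolation=cv2.INTER_CUBIC)
im=cv2.imread("pics/side_4.png")
b=cv2.resize(im[160:250,250:370],None,fx=4,fy=4,interpolation=cv2.INTER_CUBIC)
b=np.vstack([b,np.zeros((160,480,3),np.uint8)])
cv2.imwrite("pics/c4.png",np.clip(1.6*np.hstack([a,b]).astype(float),0,255).astype(np.uint8))
E
```

```text
7.15 [480.2 -30.   33.7] [ 0.191  0.674 -0.355  2.28   0.795  0.309  0.622] yaw tool y 3.0543
[[-0.001 -0.996  0.087]
 [-0.     0.087  0.996]
 [-1.     0.001 -0.   ]]
[-0.78  0.12 -2.7 ] [ 0.058 -0.017  0.   ] 44.081050218028025
```

View pics/c4.png

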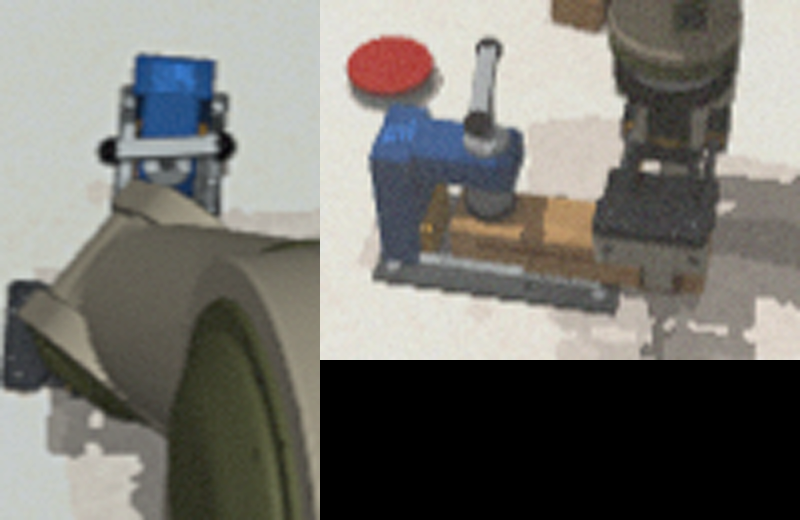

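The clapper is between the rails and under the foot, with a small gap to the brass stop. I'll advance slowly and watch the force.

servo_tool --steps '[[[0.002,-0.007,0],[0,0,0]],[[0.002,-0.014,0],[0,0,0]],[[0.002,-0.02,0],[0,0,0]],[[0.002,-0.02,0],[0,0,0]],[[0.002,-0.02,0],[0,0,0]]]'

```text
time: 7.7
tool_pos: [491.0, -30.7, 32.9]
tool_rot: [-0.478, 0.521, 0.478, 0.521]
wrist_force: [-0.3, -0.8, -2.5]
grip_width: 43.8
```

servo_tool --steps '[[[0,-0.002,0],[0,0,0]],[[0,-0.003,0],[0,0,0]],[[0,-0.004,0],[0,0,0]],[[0,-0.004,0],[0,0,0]]]'

```text
time: 8.1
tool_pos: [492.6, -30.9, 32.9]
tool_rot: [-0.478, 0.521, 0.478, 0.521]
wrist_force: [-1.6, -0.2, -1.2]
grip_width: 43.7
```

servo_tool --steps '[[[0,-0.002,0],[0,0,0]],[[0,-0.003,0],[0,0,0]],[[0,-0.003,0],[0,0,0]]]'

```text
time: 8.4
tool_pos: [492.7, -31.0, 32.7]
tool_rot: [-0.477, 0.522, 0.478, 0.521]
wrist_force: [-4.8, 0.9, 1.7]
grip_width: 43.6
```

servo_tool --steps '[[[0,-0.002,0],[0,0,0]],[[0,-0.003,0],[0,0,0]],[[0,-0.003,0],[0,0,0]]]'

```text
time: 8.7
tool_pos: [492.7, -31.2, 32.5]
tool_rot: [-0.477, 0.523, 0.479, 0.52]
wrist_force: [-9.3, 1.9, 2.9]
grip_width: 44.0
```

The stop is felt at x ≈ 492.7, with the force rising to 9 N with no further travel. That matches the predicted home position. I'll ease the push, settle the clapper down and release.

servo_tool --steps '[[[0.001,0.003,0],[0,0,0]],[[0.001,0.003,0],[0,0,0]],[[0.001,0.003,0],[0,0,0]]]'

```text
time: 9.0
tool_pos: [492.7, -31.1, 32.4]
tool_rot: [-0.477, 0.522, 0.478, 0.521]
wrist_force: [-5.7, 0.8, 4.0]
grip_width: 44.0
```

servo_tool --steps '[[[0,0,0],[0,0,0]],[[0,0,0],[0,0,0]],[[0,0,0],[0,0,0]],[[0,0,0],[0,0,0]],[[0,0,0],[0,0,0]]]' --hand -0.3

```text
time: 9.5
tool_pos: [494.4, -31.0, 32.4]
tool_rot: [-0.478, 0.521, 0.478, 0.521]
wrist_force: [-0.6, -0.8, -0.3]
grip_width: 60.7
```

servo_tool --steps '[[[-0.08,0,0],[0,0,0]],[[-0.18,0,0],[0,0,0]],[[-0.28,0,0],[0,0,0]],[[-0.38,0,0],[0.1,0,0]],[[-0.456,0,0],[0.2,0,0]],[[-0.456,-0.08,0],[0.3,0,0]],[[-0.456,-0.16,0],[0.4,0,0]],[[-0.456,-0.223,-0.003],[0.5,0,0]],[[-0.456,-0.223,-0.003],[0.6,0,0]],[[-0.456,-0.223,-0.003],[0.7,0,0]],[[-0.456,-0.223,-0.003],[0.8,0,0]],[[-0.456,-0.223,-0.003],[0.9,0,0]]]'

```text
time: 10.7
tool_pos: [605.0, -42.3, 260.1]
tool_rot: [-0.045, 0.706, 0.045, 0.706]
wrist_force: [0.2, 0.8, 0.4]
grip_width: 60.6
```

servo_tool --steps '[[[0,0,0],[0.026,0,0]],[[0,0,0],[0.026,0,0]],[[0,0,0],[0.026,0,0]],[[0,0,0],[0.026,0,0]]]' --hand -1

```text
time: 11.1
tool_pos: [605.1, -42.3, 260.3]
tool_rot: [-0.033, 0.706, 0.033, 0.706]
wrist_force: [0.4, -0.2, -0.2]
grip_width: 87.5
```

```bash
python3 snap.py 5 wrist top side;  python3 - <<'E'
import cv2,numpy as np
im=cv2.imread("pics/side_5.png")
b=cv2.resize(im[160:250,250:370],None,fx=5,fy=5,interpolation=cv2.INTER_CUBIC)
cv2.imwrite("pics/c5.png",np.clip(1.6*b.astype(float),0,255).astype(np.uint8))
E
```

```text
11.2 [605.1 -42.4 260.3] [ 0.227  0.445 -0.359  1.831  0.194  0.9   -0.127] yaw tool y 1.664
[[-0.    -0.093  0.996]
 [ 0.     0.996  0.093]
 [-1.     0.    -0.   ]]
[-0.93 -0.13  0.03] [-0.093 -0.106  0.003] 91.81549153488548
```

View pics/wrist_5.png

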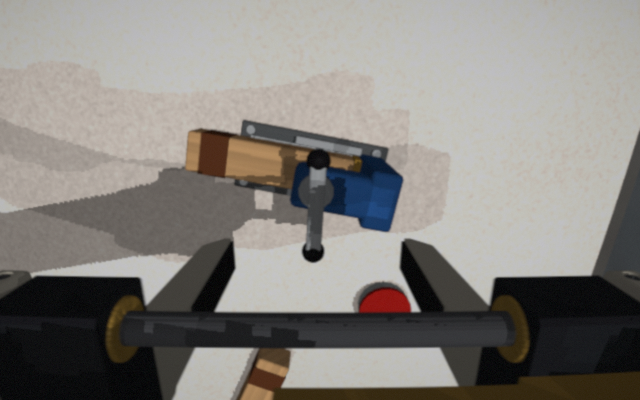

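View pics/c5.png

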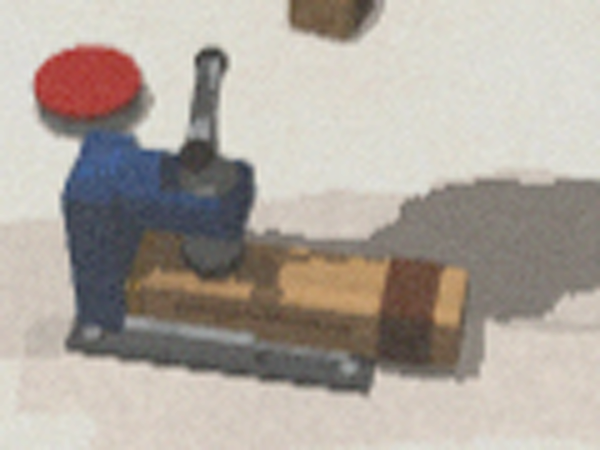

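```bash
python3 - <<'E'
import pickle,numpy as np
from h import *
d=pickle.load(open("d_5.pkl","rb"));c=d["wrist"];s=d["wrist_s"]
im=c["image"].astype(int);m=(im.max(2)<45).astype(np.uint8);m[:140]=0;m[270:]=0;m[:,:290]=0;m[:,345:]=0
n,l,st,ce=cv2.connectedComponentsWithStats(m)
for i in range(1,n):
    if st[i,4]>60: print(st[i],ce[i],onz(c,ce[i],165,s).round(1))
b=onz(c,[(318,159),(313,252)],165,s);print(b.round(1),b.mean(0).round(1));v=b[0]-b[1];print(np.linalg.norm(v),np.arctan2(v[1],v[0]))
E
```

```text
[295 149  35  22 401] [316.6234414 159.6084788] [[603.1  -6.3 165. ]]
[303 246  20  16 197] [312.6142132 254.1319797] [[607.  -81.8 165. ]]
[[604.   -5.8 165. ]
 [607.2 -79.9 165. ]] [605.6 -42.8 165. ]
74.19909298954443 1.6130771169607887
```

servo_tool --steps '[[[0.06,0,0.001],[0.0375,0,0]],[[0.14,0,0.001],[0.0375,0,0]],[[0.19,0,0.001],[0.0375,0,0]],[[0.206,0,0.001],[0.0375,0,0]],[[0.206,0,0.001],[0.0375,0,0]],[[0.206,0,0.001],[0.0375,0,0]]]'

```text
time: 11.85
tool_pos: [606.4, -42.2, 158.4]
tool_rot: [-0.012, 0.707, 0.012, 0.707]
wrist_force: [0.1, -0.5, -0.5]
grip_width: 93.0
```

servo_tool --steps '[[[0,0,0],[0,0,0]],[[0,0,0],[0,0,0]],[[0,0,0],[0,0,0]],[[0,0,0],[0,0,0]],[[0,0,0],[0,0,0]],[[0,0,0],[0,0,0]],[[0,0,0],[0,0,0]],[[0,0,0],[0,0,0]]]' --hand 1 --force 60

```text
time: 12.65
tool_pos: [605.6, -42.2, 157.3]
tool_rot: [-0.012, 0.707, 0.012, 0.707]
wrist_force: [-0.3, -0.4, -0.4]
grip_width: 33.5
```

```bash
cat > st.py <<'E'
from workcell import env
import numpy as np
from h import *
s=env.get_state();R=Ro.from_quat(s["tool_rot"]).as_matrix()
print(s["time"],np.round(s["tool_pos"],1),"yaw",np.arctan2(R[1,1],R[0,1]).round(4),"F",np.round(s["wrist_force"],2),"T",np.round(s["wrist_torque"],3),"q",np.round(s["joint_positions"],2),round(s["grip_width"],1))
E
python3 st.py
```

```text
12.65 [605.6 -42.2 157.3] yaw 1.6046 F [-0.34 -0.35 -0.4 ] T [-0.015 -0.058 -0.069] q [ 0.18  0.56 -0.3   1.93  0.25  0.69 -0.24] 33.5
```

Still closing; a few more rows.

servo_tool --steps '[[[0,0,0],[0,0,0]],[[0,0,0],[0,0,0]],[[0,0,0],[0,0,0]],[[0,0,0],[0,0,0]],[[0,0,0],[0,0,0]],[[0,0,0],[0,0,0]]]'

```text
time: 13.25
tool_pos: [603.8, -42.3, 157.2]
tool_rot: [-0.012, 0.708, 0.012, 0.706]
wrist_force: [-6.1, -0.6, 3.7]
grip_width: 11.6
```

```bash
python3 st.py
```

```text
13.25 [603.8 -42.3 157.2] yaw 1.6046 F [-6.05 -0.57  3.71] T [-0.008  1.073  0.068] q [ 0.18  0.56 -0.3   1.93  0.25  0.69 -0.24] 11.6
```

servo_tool --steps '[[[0,0,-0.003],[0.03,0,0]],[[0,0,-0.003],[0.06,0,0]],[[0,0,-0.003],[0.09,0,0]],[[0,0,-0.003],[0.12,0,0]]]'

```text
time: 13.65
tool_pos: [603.9, -42.3, 157.2]
tool_rot: [0.055, 0.705, -0.055, 0.705]
wrist_force: [0.1, -0.4, -1.5]
grip_width: 11.5
```

```bash
cat >> st.py <<'E'
print("eff",np.round(s["effort"],3))
E
python3 st.py
```

```text
13.65 [603.9 -42.3 157.2] yaw 1.4147 F [ 0.13 -0.36 -1.53] T [-0.101  0.059  0.222] q [ 0.15  0.55 -0.25  1.93  0.21  0.68 -0.39] 11.5
eff [  0.81  -67.093  -2.863 -19.612  -0.079  -0.122   0.358]
```

servo_tool --steps '[[[0,0,0],[0.03,0,0]],[[0,0,0],[0.06,0,0]],[[0,0,0],[0.09,0,0]],[[0,0,0],[0.12,0,0]]]'

```text
time: 14.05
tool_pos: [604.0, -42.3, 157.2]
tool_rot: [0.121, 0.697, -0.121, 0.696]
wrist_force: [0.7, -0.0, -1.1]
grip_width: 11.6
```

```bash
python3 st.py
```

```text
14.05 [604.  -42.3 157.2] yaw 1.2262 F [ 0.66 -0.   -1.07] T [-0.077 -0.022  0.153] q [ 0.11  0.55 -0.2   1.94  0.16  0.67 -0.53] 11.6
eff [ 6.9300e-01 -6.7136e+01 -2.1100e+00 -1.9490e+01 -1.1300e-01 -6.2000e-02
  3.5500e-01]
```

Free turning reads about 0.25 N m at the wrist sensor (noisy) and a steady 0.355 N m at joint 7. I'll continue at the same speed so the readings compare.

servo_tool --steps '[[[0,0,0],[0.03,0,0]],[[0,0,0],[0.06,0,0]],[[0,0,0],[0.09,0,0]],[[0,0,0],[0.12,0,0]]]'

```text
time: 14.45
tool_pos: [604.0, -42.4, 157.2]
tool_rot: [0.186, 0.682, -0.186, 0.682]
wrist_force: [0.6, -0.3, -1.5]
grip_width: 11.4
```

```bash
python3 st.py
```

```text
14.45 [604.  -42.4 157.2] yaw 1.0377 F [ 0.63 -0.27 -1.54] T [-0.082 -0.03   0.319] q [ 0.07  0.55 -0.14  1.94  0.12  0.66 -0.68] 11.4
eff [ 5.8500e-01 -6.7159e+01 -1.3670e+00 -1.9366e+01 -1.4400e-01 -4.0000e-03
  3.5100e-01]
```

servo_tool --steps '[[[0,0,0],[0.03,0,0]],[[0,0,0],[0.06,0,0]],[[0,0,0],[0.09,0,0]],[[0,0,0],[0.12,0,0]]]'

```text
time: 14.85
tool_pos: [604.1, -42.5, 157.2]
tool_rot: [0.249, 0.662, -0.25, 0.662]
wrist_force: [0.2, -1.0, -1.2]
grip_width: 11.4
```

```bash
python3 st.py
```

```text
14.85 [604.1 -42.5 157.2] yaw 0.8492 F [ 0.16 -1.01 -1.22] T [-0.107 -0.068  0.236] q [ 0.04  0.55 -0.09  1.94  0.07  0.66 -0.82] 11.4
eff [ 4.5500e-01 -6.7149e+01 -6.4200e-01 -1.9248e+01 -1.7600e-01  5.1000e-02
  3.4900e-01]
```

servo_tool --steps '[[[0,0,0],[0.03,0,0]],[[0,0,0],[0.06,0,0]],[[0,0,0],[0.09,0,0]],[[0,0,0],[0.12,0,0]]]'

```text
time: 15.25
tool_pos: [604.1, -42.5, 157.2]
tool_rot: [0.311, 0.635, -0.311, 0.635]
wrist_force: [1.1, -1.4, -2.4]
grip_width: 11.7
```

```bash
python3 st.py
```

```text
15.25 [604.1 -42.5 157.2] yaw 0.6607 F [ 1.15 -1.36 -2.45] T [-0.137 -0.069  0.232] q [-0.    0.54 -0.03  1.94  0.03  0.65 -0.96] 11.7
eff [  0.308 -67.103   0.072 -19.141  -0.208   0.101   0.345]
```

servo_tool --steps '[[[0,0,0],[0.03,0,0]],[[0,0,0],[0.06,0,0]],[[0,0,0],[0.09,0,0]],[[0,0,0],[0.12,0,0]]]'

```text
time: 15.65
tool_pos: [604.2, -42.6, 157.2]
tool_rot: [0.369, 0.603, -0.369, 0.603]
wrist_force: [1.1, -1.1, -1.2]
grip_width: 11.7
```

```bash
python3 st.py
```

```text
15.65 [604.2 -42.6 157.2] yaw 0.4722 F [ 1.13 -1.14 -1.17] T [-0.245 -0.128  0.224] q [-0.04  0.54  0.02  1.95 -0.02  0.65 -1.1 ] 11.7
eff [  0.16  -67.022   0.79  -19.047  -0.263   0.146   0.319]
```

servo_tool --steps '[[[0,0,0],[0.03,0,0]],[[0,0,0],[0.06,0,0]],[[0,0,0],[0.09,0,0]],[[0,0,0],[0.12,0,0]]]'

```text
time: 16.05
tool_pos: [604.2, -42.7, 157.2]
tool_rot: [0.424, 0.566, -0.424, 0.566]
wrist_force: [0.7, -1.5, -2.0]
grip_width: 11.7
```

```bash
python3 st.py
```

```text
16.05 [604.2 -42.7 157.2] yaw 0.2837 F [ 0.72 -1.54 -1.99] T [-0.257 -0.074  0.271] q [-0.08  0.55  0.08  1.95 -0.07  0.65 -1.24] 11.7
eff [ 1.7000e-02 -6.6905e+01  1.5150e+00 -1.8965e+01 -3.4500e-01  1.8500e-01
  2.6300e-01]
```

servo_tool --steps '[[[0,0,0],[0.03,0,0]],[[0,0,0],[0.06,0,0]],[[0,0,0],[0.09,0,0]],[[0,0,0],[0.12,0,0]]]'

```text
time: 16.45
tool_pos: [604.2, -42.8, 157.2]
tool_rot: [0.475, 0.523, -0.476, 0.523]
wrist_force: [0.7, -2.4, -1.6]
grip_width: 11.7
```

```bash
python3 st.py
```

```text
16.45 [604.2 -42.8 157.2] yaw 0.0953 F [ 0.7  -2.36 -1.55] T [-0.311 -0.167  0.365] q [-0.11  0.55  0.13  1.95 -0.11  0.65 -1.39] 11.7
eff [ -0.129 -66.753   2.244 -18.896  -0.428   0.219   0.208]
```

Joint-7 effort was flat (0.358 to 0.345) for five steps. It then moved linearly by 0.055 per 0.188 rad, a slope of 0.29 N m/rad that matches the stated 0.28. Extrapolating puts contact near yaw 0.55. The turn since then is about 0.46 rad, a rise of about 0.13 N m. The wrist torque agrees: 0.365 against a free mean of 0.23. I'll take one small confirming step.

servo_tool --steps '[[[0,0,0],[0.02,0,0]]]'

```text
time: 16.55
tool_pos: [604.2, -42.8, 157.2]
tool_rot: [0.484, 0.516, -0.484, 0.516]
wrist_force: [1.2, -1.9, -2.6]
grip_width: 11.6
```

```bash
python3 st.py
```

```text
16.55 [604.2 -42.8 157.2] yaw 0.0639 F [ 1.24 -1.93 -2.56] T [-0.436 -0.197  0.397] q [-0.12  0.55  0.14  1.95 -0.12  0.65 -1.41] 11.6
eff [ -0.783 -66.997   2.296 -18.852  -0.662   0.33   -0.164]
```

The reading is 0.397, about +0.14 to +0.165 N m, which is inside the firm window. I'll release and rise.

servo_tool --steps '[[[0,0,0],[0,0,0]],[[0,0,0],[0,0,0]],[[0,0,0],[0,0,0]],[[0,0,0],[0,0,0]],[[0,0,0],[0,0,0]],[[0,0,0],[0,0,0]],[[0,0,0],[0,0,0]],[[0,0,0],[0,0,0]]]' --hand -0.2

```text
time: 17.35
tool_pos: [604.1, -42.2, 157.4]
tool_rot: [0.483, 0.516, -0.483, 0.516]
wrist_force: [0.2, -0.2, 0.2]
grip_width: 55.9
```

```bash
python3 st.py
```

```text
17.35 [604.1 -42.2 157.4] yaw 0.0652 F [ 0.24 -0.25  0.17] T [ 0.049 -0.025  0.029] q [-0.12  0.55  0.14  1.95 -0.12  0.65 -1.41] 55.9
eff [ 5.0000e-03 -6.5456e+01  3.5650e+00 -1.8828e+01 -8.0000e-03 -7.3000e-02
  1.0000e-03]
```

servo_tool --steps '[[[-0.04,0,0],[0,0,0]],[[-0.1,0,0],[0,0,0]],[[-0.18,0,0],[0,0,0]],[[-0.25,0,0],[0,0,0]],[[-0.25,0,0],[0,0,0]],[[-0.25,0,0],[0,0,0]],[[-0.25,0,0],[0,0,0]]]'

```text
time: 18.05
tool_pos: [603.5, -42.1, 281.3]
tool_rot: [0.483, 0.517, -0.484, 0.516]
wrist_force: [-0.3, 0.4, 0.5]
grip_width: 55.7
```

```bash
python3 snap.py 6 wrist top side;  python3 - <<'E'
import cv2,numpy as np
im=cv2.imread("pics/side_6.png")
b=cv2.resize(im[160:250,250:370],None,fx=5,fy=5,interpolation=cv2.INTER_CUBIC)
cv2.imwrite("pics/c6.png",np.clip(1.6*b.astype(float),0,255).astype(np.uint8))
E
```

```text
18.15 [603.5 -42.2 281. ] [-0.149  0.404  0.177  1.834 -0.088  0.914 -1.438] yaw tool y 0.0653
[[-0.002  0.998  0.065]
 [-0.     0.065 -0.998]
 [-1.    -0.002 -0.   ]]
[ 0.22 -0.93 -0.02] [ 0.006  0.    -0.02 ] 55.96681930272918
```

View pics/wrist_6.png

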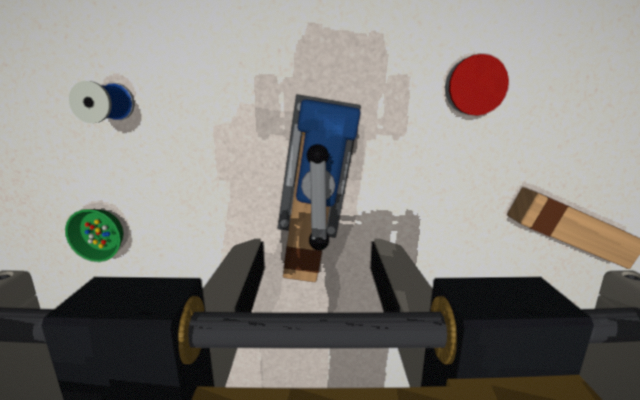

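View pics/c6.png

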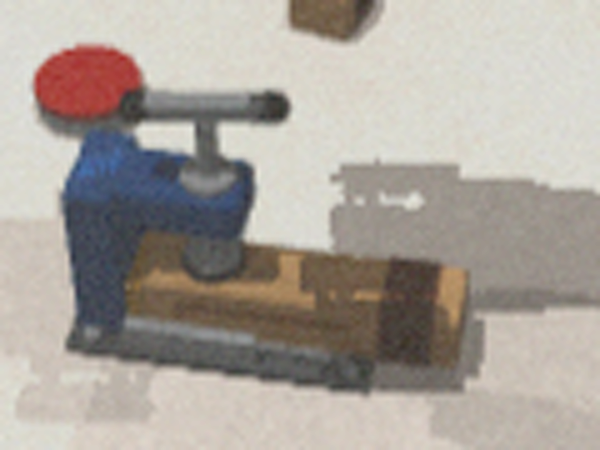

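View pics/side_6.png

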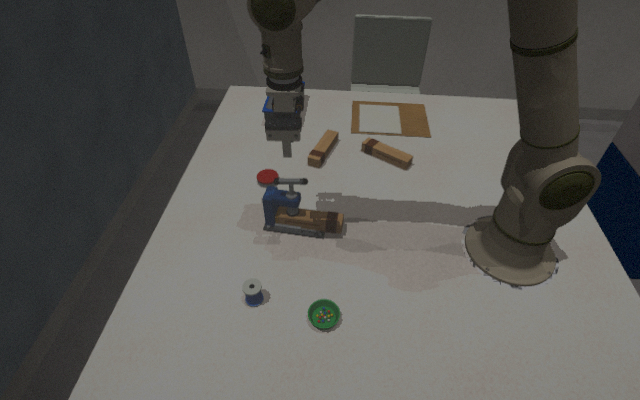

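The side crop shows the foot bearing on the clapper and the clapper flat, in the same place as before tightening (tail edge at crop column ~467), with its nose at the brass stop. The dish, spool and tin are where they were, and the robot is clear.

```bash
python3 -c "
from workcell import env
print(env.finish_job())"
```

```text
the job is handed in; nothing more can be done
None
```

The clapper is clamped home against the brass stop and I handed the job in at about 18 s; no verdict came back.

- **Clapper:** I took the leftmost of the three look-alikes by its dark band and slid it nose first between the rails. At the stop the push force rose to about 9 N with no further travel. I eased the push to about 6 N and let go.
- **Clamp:** I turned the T-handle about 1.54 rad clockwise in one grasp. Contact came about 1.05 rad in.
- **Clamping force:** Wrist torque ended at 0.37–0.40 N m against about 0.23 N m free turning. That is a rise of roughly 0.13–0.165 N m, or about 27–33 N, inside the 16–40 N range. The amount turned after contact also gives about 27 N.
- **Last pictures:** The foot bears on the clapper, which lies flat and did not shift during tightening. The dish, spool and tin look undisturbed, and the gripper is open and clear.

**Weak points in the torque check:** single wrist-torque readings scattered by about ±0.08 N m. Joint-7 effort matched the expected slope after contact, but its sign ran the other way. It also jumped on the last, slower step, so I relied on its trend before that and not on its absolute value.

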